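# Align the quarter-turn fastener and hold the access panel on its seal

### The arm

A 7-joint arm with a two-finger parallel gripper is mounted at the origin on the work surface. World frame = base frame: x ahead of the robot, y to its left, z up, the work surface at z = 0. Lengths are in m, angles in rad, forces in N, time in s.
With the tool pointing down it reaches from about 0.425 to 0.925 m from the base axis. Payload 6.8 kg.
Tool frame: the origin (TCP) lies at the very end of the fingers, on their centre line; the grasp point (between the pads) lies 19 mm behind it (r.tcp_to_grasp is the distance from the TCP to the grasp point, in m); z points along the fingers, y is the line along which they close (so a half turn about z gives the same grasp; the last joint's range is limited). The gripper opens to 85 mm and grips with 20 to 120 N. Pads are 22 mm wide; open, the fingers measure 114 mm over their backs; the gripper's body (76 mm by 85 mm) begins 54 mm behind the grasp point. The pads swing forward as they close: fully open they stand 13 mm farther back than shut.
Start: joints at [1.118, 0.477, 0.022, 1.555, -0.011, 1.109, -0.083], TCP at [0.228, -0.635, 0.231] pointing down, gripper open.
Joint ranges: [-2.96, 2.96], [-0.34, 2.1], [-1.41, 1.46], [0.24, 2.44], [-1.37, 4.51], [0.17, 1.92], [-2.96, 2.96]. Speed limits (rad/s): [2.39, 2.39, 3.14, 3.14, 3.14, 3.14, 3.14].

### API

Orientations are given as a rotation vector (axis times angle).
In Python, from bench import r gives the robot as it stands.
- The arm moves only by the tool step_arm, never from a script. Its argument "moves" is a list of rows, each a list of 7 numbers: the shift along the tool's x, y, z in mm, then the turn, a rotation vector about the tool's x, y, z in rad, then the finger opening in mm, from 0 to 85.4. A call has 1 to 8 rows; each row is the pose to reach, as a shift and turn from the pose commanded when the call began, along the tool's axes at that moment; what a row does not reach only later rows make up. A row lasts 1/10 s, in which the tool goes at most 50 mm and 8.59 degrees, less where a joint would pass 70% of its speed; a pose out of reach is approached as far as the arm can. A call with a gripper value outside its range is refused whole. The fingers move at their own pace and stop on an object; "grip_force" is the grip in N (left out, the last holds). Time passes only in rows, so rows that repeat a pose let the fingers close. It gives the time, the measured TCP pose, the force, the opening and the grip force at its end, in the units of the state.
- r.get_obs(): the state, without advancing time (a new reading comes with each control period).
- r.grab_frame(name): name is "scene" or "top" or "wrist"; returns a dict with "image" (420x560x3 uint8, red, green, blue), "depth" (420x560 float32, m along the optical axis (not along the pixel's ray), 0 where there is no reading), "mtx" (3x3 intrinsics, pixels), "rvec" (rotation vector, rad) and "tvec" (3), from world to camera coordinates, as OpenCV has them. Camera axes: x right, y down, z forward; pixel columns grow to the right and rows downward; lengths in m; the calibration is good to about 2 mm. A picture is of the moment at which its call begins.
- r.hand_in(): hands the job in; it is judged then, once.
The state is a dict: "clock": time; "joints": joint angles; "qvel": joint speeds; "tau": joint torques, N m; "tcp_pos": TCP position; "orientation": TCP orientation; "contact_force": force on the tool from outside, world axes, zero at the start; "moment": the same for the moment, N m; "grip_width": finger opening in m; "gripper_force": force on a finger pad.
Only numpy, scipy, OpenCV 4.12 (cv2) and the standard library are available. Lean on these libraries where they do the work, as an engineer would, in place of code of your own. Each camera call takes 0.05 s, during which the arm holds its last target. There are 200 camera calls.

### The job

The service opening on top of the bench incubator needs its access panel held on for a leak check. First turn the quarter-turn fastener in the opening until its blade lies across the incubator, in line with the two dark index notches in the frame, so the panel's slot can pass over it; then pick up the panel by its handle, fit it over the fastener onto the frame and press it down, flat and fully home against the metal frame, and finish still holding it pressed there. The panel is brittle: grip its handle lightly and never press it hard onto the incubator (20 N is plenty, 40 N cracks it); leave everything else on the bench where it stands.

Things in the scene. Friction and masses are not known exactly. Their poses are not given: they have to be found in the camera images.
- incubator: White bench incubator, fixed to the bench, 280 (x) x 220 (y) mm, its top face 70 mm above the bench. Origin: centre of its underside on the bench, z up; x runs from its front (black control strip) to its back. It stands on the left or the right of the bench. On its top a rectangular aluminium frame, 150 x 110 mm outside, stands 14 mm above the top face (frame top 84 mm above the bench) around an opening whose floor is level with the top face.
- seat (a point): Point at the centre of the aluminium frame, in the plane of the frame's top (84 mm above the bench), 20 mm along +x from the incubator's origin; axes as the incubator's. The fitted panel's origin belongs here. A dark index notch, 5 mm wide, crosses each long side of the frame 47 mm along +x from here, beside the fastener.
- seal (a joint): Depth in m by which the sprung black rubber seal ring just inside the frame is pressed down: 0 = free, its top 6 mm above the frame; 0.006 = flush with the frame (stop), the panel then touches the metal. It needs about 4 N to start and 10.5 N to go fully down, and springs back up when let go.
- fastener (a joint): Angle of the fastener about the vertical, rad, positive anticlockwise seen from above. 0 = aligned (blade along the incubator's y, in line with the two index notches); it starts at 0.9 to 1.5, so it is turned clockwise to align. Stops at -0.15 and 1.6. Stiff: stays where it is left (about 0.06 N m to turn).
- blade (a point): Centre of the main part of the steel fastener's upright blade, 99 mm above the bench and 47 mm along +x from seat, on the turning axis. The point turns with the blade, its y axis along the blade, z up. The blade is 34 mm long, 11 mm thick, from 8 mm below to 8 mm above this point; above that a slimmer tip (26 x 6 mm) rises 8 mm more, to 115 mm above the bench. Below it is a 9 mm round post. The blade's foot is 7 mm above the frame and 1 mm above the free seal.
- panel: Grey plastic access panel, loose, 220 g nominal, a plate 150 (x) x 110 (y) x 5 mm lying flat on the bench on the other side from the incubator. Origin: centre of the plate's underside; z up, x towards the slotted end. Fitted, its axes match the incubator's. It cracks if gripped with more than about 60 N per finger or pressed on the incubator with more than 40 N.
- slot (a point): Centre of the panel's through slot (mid thickness), 47 mm along +x of the panel's origin; the slot is 40 mm along the panel's y and 17 mm along its x. Goes over the fastener's blade.
- handle (a point): Point in the middle of the panel's black bar handle, 12 mm along -x of the panel's origin and 22 mm above the plate's underside. The bar is solid, 50 mm long along the panel's x, 14 mm wide along y, rising from the plate to 35 mm above the plate's underside. Grip across its 14 mm.
- tube_rack: Bystander: orange rack with four capped tubes, 130 x 55 x 74 mm, origin under its centre.
- reagent_bottle: Bystander: bottle with blue cap, 48 mm across, 95 mm high, origin under its centre.
- small_bottle: Bystander: amber bottle, 38 mm across, 75 mm high, origin under its centre.
- tip_box: Bystander: blue pipette-tip box, 75 x 115 x 48 mm, origin under its centre.
- marker: Bystander: marker pen lying on the bench, 130 mm long along its x, 13 mm thick, origin under its middle.
- beaker: Bystander: glass beaker, 68 mm across, 75 mm high, origin under its centre.
- pipette: Bystander: pipette lying on the bench, about 210 mm long along its x, 28 mm high, origin under its middle.
Mind the look-alikes: they are no part of the job. What is shaped like the panel but pink or turquoise is not meant.

How it is judged:
By the outcome, as a careful person would: the job done as asked, in the order asked, and still so for the second after the job is handed in, while the arm keeps its last pose, push and grip.
It also fails if it takes over 64 s, if anything falls off the work surface, if the arm or the gripper's body presses on something with over 40 N, if the wrist force passes 120 N, or if a joint passes its speed limit or range.

## Working session

There is one attempt and no reset: what is moved stays moved. The work goes in short steps, Python scripts to look and compute and a tool call to move; the robot and the scene stay as the last step left them, time stands still between calls to the robot, and variables do not carry over. Pictures are saved under pics/ and viewed, at most 10 in all, crops included, and the job is handed in when it is done.

Besides the shell and the picture viewer there is one more tool, called after "Request:" as name(argument=value, ...) on one line, values as JSON. step_arm: Moves the arm, as the interface text tells. Its arguments: {"type":"object","properties":{"moves":{"type":"array","items":{"type":"array","items":{"type":"number"}}},"grip_force":{"type":"number"}},"required":["moves"]}

```bash
mkdir -p pics; python3 - <<'E'
from bench import r
import cv2,numpy as np
for n in("top","scene"):
    f=r.grab_frame(n); np.savez(n,**f)
    cv2.imwrite(f"pics/{n}0.png",f["image"][:,:,::-1])
    print(n,f["mtx"].round(1).tolist(),f["rvec"],f["tvec"])
o=r.get_obs();print({k:np.round(v,3).tolist() for k,v in o.items()})
E
```

```text
top [[385.1, 0.0, 274.7], [0.0, 385.1, 208.3], [0.0, 0.0, 1.0]] [ 2.184259   -2.12362308  0.17434592] [-0.02752147  0.56235818  1.23778901]
scene [[528.2, 0.0, 279.3], [0.0, 528.2, 210.6], [0.0, 0.0, 1.0]] [ 0.72236942  2.6016633  -1.09697901] [ 0.5001249  -0.12096169  1.92451195]
{'clock': 0.1, 'joints': [1.118, 0.478, 0.022, 1.556, -0.012, 1.109, -0.083], 'qvel': [0.0, -0.003, -0.0, -0.002, -0.001, 0.0, 0.001], 'tau': [0.005, -59.776, 1.614, -28.195, 0.013, 0.005, 0.0], 'tcp_pos': [0.228, -0.635, 0.23], 'orientation': [-3.093, -0.539, 0.001], 'contact_force': [-0.097, -0.299, -0.3], 'moment': [-0.007, -0.014, 0.008], 'gripper_force': 0.0, 'grip_width': 0.085}
```

View pics/top0.png

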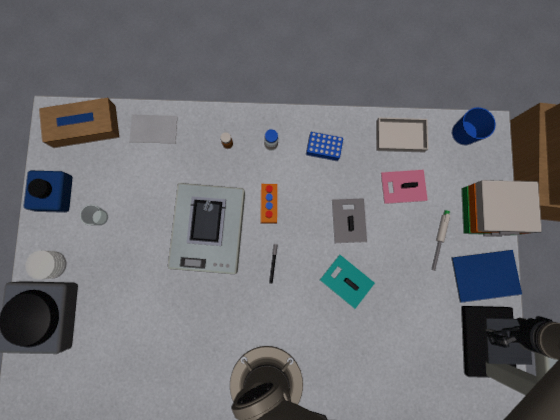

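View pics/scene0.png

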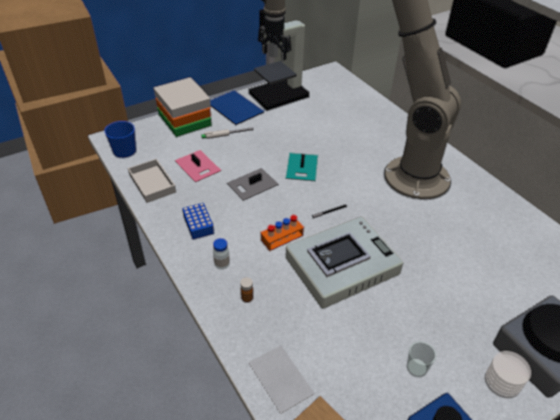

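The top view shows the incubator on the left (centre about (207,228)), with its control strip towards the robot and the fastener near (209,206). The grey panel lies at (350,220), slot up at (348,207) and handle at (350,223). Next I measure coarse poses.

```bash
cat > h.py <<'E'
import numpy as np,cv2
from scipy.spatial.transform import Rotation as R
def world(f):
    "per-pixel world points from depth"
    K=f["mtx"];v,u=np.indices(f["depth"].shape)
    d=f["depth"];p=np.stack([(u-K[0,2])/K[0,0]*d,(v-K[1,2])/K[1,1]*d,d],-1)
    return (p-f["tvec"].ravel())@cv2.Rodrigues(f["rvec"])[0]
def plane(f,u,v,z):
    "world points of pixels on plane z"
    M=cv2.Rodrigues(f["rvec"])[0];c=-M.T@f["tvec"].ravel()
    q=np.c_[np.ravel(u),np.ravel(v),np.ones(np.size(u))]@np.linalg.inv(f["mtx"]).T@M
    return c+q*((z-c[2])/q[:,2])[:,None]
def rect(P):
    return cv2.minAreaRect((P[:,:2]*1000).astype(np.float32))
def pix(f,P):
    return cv2.projectPoints(np.atleast_2d(np.float64(P)),f["rvec"],f["tvec"],f["mtx"],None)[0][:,0]
E
python3 - <<'E'
from h import *
f=dict(np.load("top.npz"));W=world(f);im=f["image"].astype(int)
print(W[300,150],W[180,300])
v,u=np.indices(W.shape[:2])
m=(u>150)&(u<255)&(v>170)&(v<285)&(W[...,2]>.055)&(W[...,2]<.078)
print("inc",rect(W[m]),np.median(W[m][:,2]))
m=(u>192)&(u<230)&(v>190)&(v<245)&(W[...,2]>.078)&(W[...,2]<.09)
print("frame",rect(W[m]),m.sum())
m=(u>192)&(u<230)&(v>190)&(v<245)&(W[...,2]>.095);print("blade",W[m].mean(0),m.sum(),W[m][:,2].max())
c=im[...,:].max(-1)
m=((u>325)&(u<375)&(v>190)&(v<250)&(c<135)).astype(np.uint8)
n,l,s,_=cv2.connectedComponentsWithStats(m);i=1+s[1:,4].argmax();print(s[i])
vv,uu=np.nonzero(l==i);print("panel",rect(plane(f,uu,vv,.005)))
m=(u>325)&(u<375)&(v>190)&(v<250)&(W[...,2]>.025);print("handle",rect(W[m]),W[m].mean(0),m.sum())
w=(u>335)&(u<360)&(v>200)&(v<215)&(c>130);print("slot",plane(f,u[w],v[w],0.0).mean(0),w.sum(), rect(plane(f,u[w],v[w],0.0)))
E
```

```text
[ 2.51515887e-01  3.90313848e-01 -1.66801058e-04] [ 0.66967506 -0.09695649  0.00374634]
inc ((490.390625, 208.54400634765625), (220.4630584716797, 279.9886779785156), 86.84737396240234) 0.06961476534405482
frame ((510.3916931152344, 204.61923217773438), (104.76610565185547, 150.30545043945312), 86.8843002319336) 518
blade [0.54540474 0.19264355 0.17785227] 51 1.306098381573722
[ 332  198   35   46 1413]
panel ((534.763427734375, -266.1815185546875), (151.74307250976562, 113.1734619140625), 3.8688547611236572)
handle ((444.5036315917969, -142.87457275390625), (46.51092529296875, 324.9971618652344), 31.895122528076172) [ 0.51347855 -0.25124171  0.10454213] 72
slot [ 0.58245576 -0.26429452  0.        ] 44 ((582.4586791992188, -264.30694580078125), (10.446791648864746, 34.87733840942383), 1.6932673454284668)
```

```bash
cat >> h.py <<'E'
def go(o,p,yaw):
    "shift (mm) and turn in tool axes to reach world TCP p, tool down, tool x at yaw(deg)"
    T=R.from_rotvec(o["orientation"]);G=R.from_matrix(np.c_[[np.cos(np.radians(yaw)),np.sin(np.radians(yaw)),0],[np.sin(np.radians(yaw)),-np.cos(np.radians(yaw)),0],[0,0,-1]])
    s=T.inv().apply(np.array(p)-o["tcp_pos"])*1000
    x=T.as_matrix()[:,0]
    print("at",np.round(o["tcp_pos"],4),"yaw",np.degrees(np.arctan2(x[1],x[0])).round(2),"shift",s.round(1),"turn",(T.inv()*G).as_rotvec().round(4))
E
python3 - <<'E'
from h import *
from bench import r
o=r.get_obs();go(o,[.52,-.30,.30],4);go(o,[.5,.1,.3],110)
f=r.grab_frame("wrist");M=cv2.Rodrigues(f["rvec"])[0];c=-M.T@f["tvec"].ravel();T=R.from_rotvec(o["orientation"])
print("cam in tool",T.inv().apply(c-o["tcp_pos"]),"axis",T.inv().apply(M[2]),f["mtx"][0])
E
```

```text
at [ 0.228  -0.6348  0.2304] yaw 19.76 shift [ 388.  -216.5  -69.3] turn [-0.0016  0.0003  0.275 ]
at [ 0.228  -0.6348  0.2304] yaw 19.76 shift [ 504.4 -599.7  -68.7] turn [-1.300e-03 -1.200e-03 -1.575e+00]
cam in tool [ 6.77422060e-02 -8.16732790e-05 -1.41930787e-01] axis [-2.67795156e-01 -2.46461141e-04  9.63475840e-01] [341.22281375   0.         277.33485952]
```

Request:
step_arm(moves=[[388,-216,-69,0,0,0.275,85],[388,-216,-69,0,0,0.275,85],[388,-216,-69,0,0,0.275,85],[388,-216,-69,0,0,0.275,85],[388,-216,-69,0,0,0.275,85],[388,-216,-69,0,0,0.275,85],[388,-216,-69,0,0,0.275,85],[388,-216,-69,0,0,0.275,85]])

```text
clock: 0.95
tcp_pos: [0.4891, -0.3359, 0.293]
orientation: [3.14, 0.109, -0.0]
contact_force: [0.1, -0.7, 0.3]
grip_width: 0.0847
gripper_force: 0.0
```

```bash
python3 - <<'E'
from h import *
from bench import r
f=r.grab_frame("wrist");np.savez("w1",**f);o=r.get_obs();print(o["clock"])
go(o,[.50,.205,.30],110)
cv2.imwrite("pics/w1.png",f["image"][:,:,::-1])
E
```

```text
1.0
at [ 0.4967 -0.3268  0.2943] yaw 4.68 shift [  46.8 -529.8   -3.5] turn [ 0.0028 -0.0075 -1.8382]
```

View pics/w1.png

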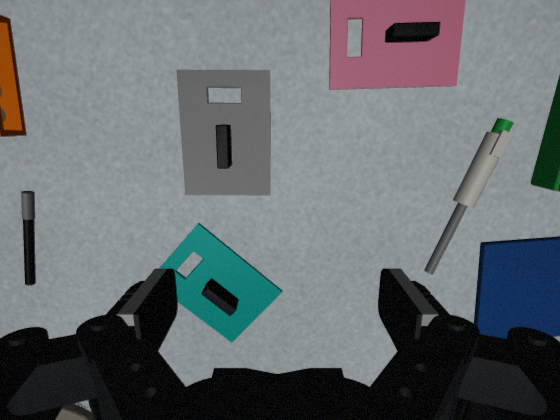

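The wrist view shows the grey panel with corners about (178,70), (270,70), (270,194) and (186,195), its slot at (224,95) and its handle at (224,146). I'll refine those when I come back; now to the fastener.

Request:
step_arm(moves=[[104,-525,0,0,0,-2.536,60],[104,-525,30,0,0,-2.536,60],[104,-525,64,0,0,-2.536,60],[104,-525,64,0,0,-2.536,60],[104,-525,64,0,0,-2.536,60],[104,-525,64,0,0,-2.536,60],[104,-525,64,0,0,-2.536,60],[104,-525,64,0,0,-2.536,60]])

```text
clock: 1.8
tcp_pos: [0.5378, 0.0578, 0.2478]
orientation: [2.524, 1.87, -0.0]
contact_force: [0.7, 0.2, 0.5]
grip_width: 0.06
gripper_force: 0.0
```

```bash
python3 - <<'E'
from h import *
from bench import r
go(r.get_obs(),[.557,.205,.23],150)
E
```

```text
at [0.5378 0.0578 0.2478] yaw 73.09 shift [146.4 -24.5  17.8] turn [ 1.0000e-04  3.0000e-04 -1.3424e+00]
```

Request:
step_arm(moves=[[140,-24,15,0,0,-1.3,40],[140,-24,15,0,0,-1.3,40],[140,-24,15,0,0,-1.3,40],[140,-24,15,0,0,-1.3,40],[140,-24,15,0,0,-1.3,40],[140,-24,15,0,0,-1.3,40],[140,-24,15,0,0,-1.3,40],[140,-24,15,0,0,-1.3,40]])

```text
clock: 2.6
tcp_pos: [0.5565, 0.1966, 0.2327]
orientation: [-1.026, -2.969, 0.001]
contact_force: [0.5, 0.0, 0.5]
grip_width: 0.0398
gripper_force: 0.0
```

Request:
step_arm(moves=[[0,0,0,0,0,-0.2,40],[0,0,0,0,0,-0.2,40],[0,0,0,0,0,-0.2,40],[0,0,0,0,0,-0.2,40]])

```text
clock: 3.0
tcp_pos: [0.5566, 0.1967, 0.2328]
orientation: [-0.737, -3.054, 0.0]
contact_force: [-0.0, 0.7, 0.0]
grip_width: 0.0398
gripper_force: 0.0
```

```bash
python3 - <<'E'
from h import *
from bench import r
f=r.grab_frame("wrist");np.savez("w2",**f);o=r.get_obs();print(o["clock"])
go(o,[.557,.205,.20],150)
cv2.imwrite("pics/w2.png",f["image"][:,:,::-1])
W=world(f);m=(W[...,2]>.109)&(W[...,2]<.118)&(np.hypot(W[...,0]-.557,W[...,1]-.205)<.035)
print("tip",rect(W[m]),m.sum(),W[m].mean(0))
m=(W[...,2]>.102)&(W[...,2]<.109)&(np.hypot(W[...,0]-.557,W[...,1]-.205)<.035)
print("main",rect(W[m]),m.sum())
m=(W[...,2]>.06)&(W[...,2]<.073)&(np.hypot(W[...,0]-.5,W[...,1]-.205)<.25);print("top",rect(W[m]))
m=(W[...,2]>.080)&(W[...,2]<.093)&(np.hypot(W[...,0]-.51,W[...,1]-.205)<.1);print("frame",rect(W[m]))
E
```

```text
3.05
at [0.5566 0.1968 0.2329] yaw 152.88 shift [ 3.3  7.5 32.9] turn [-0.0003 -0.0001  0.0502]
tip ((557.9285888671875, 203.464111328125), (5.891883850097656, 25.549375534057617), 72.5673599243164) 237 [0.55733773 0.2037106  0.11396622]
main ((558.2462158203125, 203.35545349121094), (10.875515937805176, 34.300018310546875), 72.67217254638672) 318
top ((488.4372863769531, 158.07540893554688), (318.98101806640625, 276.645263671875), 86.60301971435547)
frame ((511.4431457519531, 206.06185913085938), (110.43529510498047, 150.56321716308594), 86.73118591308594)
```

View pics/w2.png

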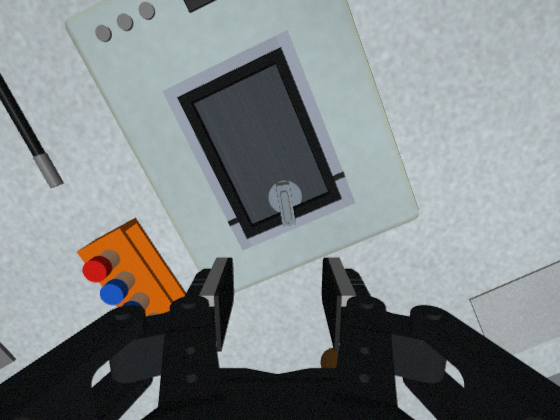

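The wrist view shows the frame with its notches at about (234,222) and (340,176), and the blade around (287,205), lying nearly along the incubator's x. Depth gives the blade at (0.558,0.2034), axis at 162.6°, so its angle is about 1.32 rad. The frame centre comes out at (0.5114,0.2061) with yaw -3.27°, consistent with the given offsets. I'll go down and grip the blade.

Request:
step_arm(moves=[[2,6.5,40,0,0,-0.17,40],[2,6.5,80,0,0,-0.17,40],[2,6.5,110,0,0,-0.17,40],[2,6.5,125,0,0,-0.17,40],[2,6.5,138,0,0,-0.17,40],[2,6.5,138,0,0,-0.17,40],[2,6.5,138,0,0,-0.17,40]])

```text
clock: 3.75
tcp_pos: [0.5585, 0.2043, 0.0962]
orientation: [0.472, 3.104, 0.001]
contact_force: [0.3, 0.4, -0.1]
grip_width: 0.04
gripper_force: 0.0
```

Request:
step_arm(grip_force=40, moves=[[0,0,0,0,0,0,25],[0,0,0,0,0,0,15],[0,0,0,0,0,0,5],[0,0,0,0,0,0,5],[0,0,0,0,0,0,5],[0,0,0,0,0,0,5]])

```text
clock: 4.35
tcp_pos: [0.5583, 0.2034, 0.0963]
orientation: [0.473, 3.104, -0.001]
contact_force: [-2.4, -1.5, 6.0]
grip_width: 0.0095
gripper_force: 40.6
```

```bash
python3 - <<'E'
from h import *
from bench import r
o=r.get_obs();go(o,[.5583,.2034,.095],86.73);print(o["grip_width"],o["contact_force"],o["moment"],o["joints"].round(2) if hasattr(o["joints"],"round") else o["joints"])
E
```

```text
at [0.5583 0.2034 0.0963] yaw 162.67 shift [-0.  -0.   1.3] turn [6.0000e-04 1.4000e-03 1.3255e+00]
0.009526332072378194 [-2.36082125 -1.50883074  5.9695437 ] [-0.42362694  0.38068498  0.00889748] [ 0.08  0.61 -0.72  1.83  0.51  0.89  0.39]
```

Request:
step_arm(moves=[[0,0,0,0,0,0.13,5],[0,0,0,0,0,0.27,5],[0,0,0,0,0,0.4,5],[0,0,0,0,0,0.53,5],[0,0,0,0,0,0.66,5],[0,0,0,0,0,0.8,5],[0,0,0,0,0,0.93,5],[0,0,0,0,0,1.06,5]])

```text
clock: 5.15
tcp_pos: [0.5583, 0.2034, 0.0963]
orientation: [1.984, 2.434, 0.001]
contact_force: [-0.8, -2.4, 4.3]
grip_width: 0.0096
gripper_force: 40.5
```

Request:
step_arm(moves=[[0,0,0,0,0,0.13,5],[0,0,0,0,0,0.27,5],[0,0,0,0,0,0.27,5],[0,0,0,0,0,0.27,5]])

```text
clock: 5.55
tcp_pos: [0.5582, 0.2033, 0.0963]
orientation: [2.286, 2.153, 0.0]
contact_force: [-1.3, -2.4, 6.7]
grip_width: 0.0096
gripper_force: 40.7
```

```bash
python3 - <<'E'
from h import *
from bench import r
o=r.get_obs();go(o,[.5583,.2034,.095],86.73);print(o["grip_width"],o["contact_force"],o["moment"])
E
```

```text
at [0.5582 0.2033 0.0963] yaw 86.59 shift [0.1 0.1 1.3] turn [ 0.0013  0.0008 -0.0025]
0.009635250598809458 [-1.25926706 -2.41698435  6.70483518] [-0.57861849  0.4002362  -0.05856158]
```

Request:
step_arm(grip_force=30, moves=[[0,0,0,0,0,0,25],[0,0,0,0,0,0,40],[0,0,0,0,0,0,45],[0,0,-30,0,0,0,45],[0,0,-80,0,0,0,45],[0,0,-130,0,0,0,45],[0,0,-130,0,0,0,45],[0,0,-130,0,0,0,45]])

```text
clock: 6.35
tcp_pos: [0.5584, 0.2042, 0.2263]
orientation: [2.287, 2.152, 0.004]
contact_force: [-0.6, 0.1, -0.1]
grip_width: 0.0453
gripper_force: 0.0
```

```bash
python3 - <<'E'
from h import *
from bench import r
f=r.grab_frame("wrist");o=r.get_obs();print(o["clock"])
go(o,[.47,-.264,.24],4)
cv2.imwrite("pics/w3.png",f["image"][:,:,::-1])
W=world(f);d=np.hypot(W[...,0]-.557,W[...,1]-.205)<.035
for a,b in((.109,.118),(.102,.109),(.102,.118)):
    m=(W[...,2]>a)&(W[...,2]<b)&d;print("blade",rect(W[m]),m.sum())
m=(W[...,2]>.080)&(W[...,2]<.093)&(np.hypot(W[...,0]-.51,W[...,1]-.205)<.1);print("frame",rect(W[m]))
E
```

```text
6.4
at [0.5575 0.2035 0.2247] yaw 86.52 shift [-472.   -58.9  -15.2] turn [1.0000e-04 4.0000e-04 1.4402e+00]
blade ((557.9230346679688, 203.42015075683594), (25.595483779907227, 5.4910383224487305), 86.59918975830078) 254
blade ((558.0275268554688, 203.56776428222656), (33.78110885620117, 10.512490272521973), 86.2120590209961) 329
blade ((558.0275268554688, 203.56776428222656), (33.78110885620117, 10.512490272521973), 86.2120590209961) 583
frame ((511.14276123046875, 205.71670532226562), (110.60686492919922, 150.43533325195312), 86.82823181152344)
```

View pics/w3.png

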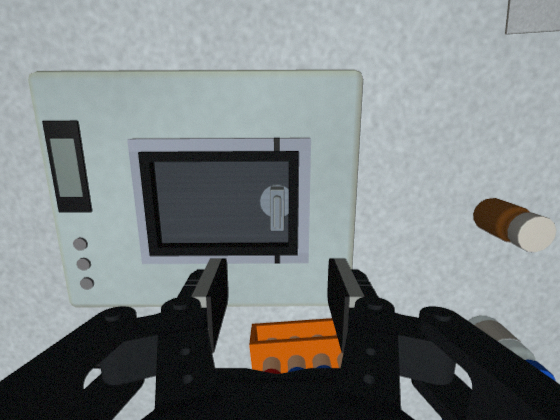

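The blade now lies at about (277,208), in line with the notches at (277,145) and (277,258), and depth puts the two within about 0.3°. Next is the panel.

Request:
step_arm(moves=[[-468,11,-15,0,0,1.44,45],[-468,11,-15,0,0,1.44,45],[-468,11,-15,0,0,1.44,45],[-468,11,-15,0,0,1.44,45],[-468,11,-15,0,0,1.44,45],[-468,11,-15,0,0,1.44,45],[-468,11,-15,0,0,1.44,45],[-468,11,-15,0,0,1.44,45]])

```text
clock: 7.2
tcp_pos: [0.5412, -0.1975, 0.2358]
orientation: [-3.104, -0.475, 0.005]
contact_force: [1.0, -0.5, 0.3]
grip_width: 0.0452
gripper_force: 0.0
```

```bash
python3 - <<'E'
from h import *
from bench import r
go(r.get_obs(),[.54,-.264,.24],4)
E
```

```text
at [ 0.5412 -0.1975  0.2358] yaw 17.41 shift [-21.   63.1  -4.2] turn [-0.0013  0.0033  0.234 ]
```

Request:
step_arm(moves=[[-21,63,-4,0,0,0.234,45],[-21,63,-4,0,0,0.234,45],[-21,63,-4,0,0,0.234,45],[-21,63,-4,0,0,0.234,45],[-21,63,-4,0,0,0.234,45],[-21,63,-4,0,0,0.234,45]])

```text
clock: 7.8
tcp_pos: [0.5422, -0.2603, 0.2414]
orientation: [-3.138, -0.124, 0.001]
contact_force: [-0.4, 0.5, -0.3]
grip_width: 0.0449
gripper_force: 0.0
```

```bash
cat > pan.py <<'E'
from h import *
from bench import r
f=r.grab_frame("wrist");o=r.get_obs();print(o["clock"])
cv2.imwrite("pics/w4.png",f["image"][:,:,::-1])
W=world(f);c=f["image"].astype(int);c0=c.max(-1);v,u=np.indices(c0.shape)
near=(abs(W[...,0]-.535)<.1)&(abs(W[...,1]+.266)<.08)
m=(near&(c0<145)&(c.max(-1)-c.min(-1)<25)&(W[...,2]<.012)).astype(np.uint8)
n,l,s,_=cv2.connectedComponentsWithStats(m);i=1+s[1:,4].argmax();m=l==i
print("panel",rect(W[m]),s[i],np.median(W[m][:,2]))
m=near&(W[...,2]>.031)&(W[...,2]<.04);print("handle",rect(W[m]),m.sum(),np.median(W[m][:,2]))
go(o,[.523,-.267,.012],4)
E
python3 pan.py
```

```text
7.85
panel ((533.7777099609375, -268.66925048828125), (152.4274444580078, 112.03651428222656), 4.040966033935547) [  235   121   102   132 11642] 0.004392815212618965
handle ((523.2589111328125, -269.0491027832031), (48.902408599853516, 13.866501808166504), 4.535467147827148) 595 0.03423299548839216
at [ 0.5422 -0.2606  0.2416] yaw 4.51 shift [-19.6   5.  229.6] turn [-0.0006  0.0003  0.0089]
```

View pics/w4.png

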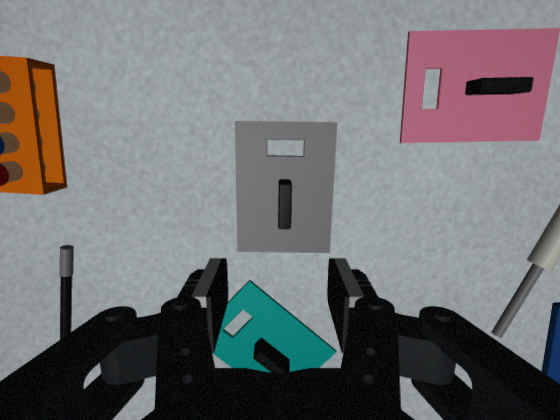

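The grey panel's corners are about (236,122), (336,123), (330,251) and (238,251), with the handle at (285,204). In world terms its centre is (0.534,-0.269) at yaw about 4.2°, and the handle is at (0.522,-0.269) with its top at 34 mm, as given.

Request:
step_arm(moves=[[-20.8,6.8,50,0,0,0.005,45],[-20.8,6.8,100,0,0,0.005,45],[-20.8,6.8,150,0,0,0.005,45],[-20.8,6.8,190,0,0,0.005,45],[-20.8,6.8,215,0,0,0.005,45],[-20.8,6.8,228,0,0,0.005,45],[-20.8,6.8,231,0,0,0.005,45],[-20.8,6.8,231,0,0,0.005,45]])

```text
clock: 8.65
tcp_pos: [0.5225, -0.2705, 0.0116]
orientation: [3.139, 0.112, 0.002]
contact_force: [0.6, -1.1, -0.1]
grip_width: 0.045
gripper_force: 0.0
```

Request:
step_arm(grip_force=30, moves=[[0,0,0,0,0,0,30],[0,0,0,0,0,0,20],[0,0,0,0,0,0,8],[0,0,0,0,0,0,8],[0,0,0,0,0,0,8],[0,0,0,0,0,0,8]])

```text
clock: 9.25
tcp_pos: [0.5228, -0.2709, 0.0123]
orientation: [3.139, 0.111, 0.003]
contact_force: [0.1, -0.2, 6.5]
grip_width: 0.0134
gripper_force: 30.9
```

```bash
python3 - <<'E'
from h import *
from bench import r
o=r.get_obs();go(o,[.522,-.269,.010],4.2);print(o["grip_width"],o["contact_force"],o["moment"])
E
```

```text
at [ 0.5228 -0.2709  0.0123] yaw 4.05 shift [-0.6 -1.9  2.3] turn [ 0.001  -0.0022 -0.0026]
0.013390679831190537 [ 0.11627923 -0.23921421  6.46200897] [0.1498442  0.17982935 0.00412534]
```

Request:
step_arm(moves=[[0,0,-10,0,0,0,8],[0,0,-30,0,0,0,8],[0,0,-65,0,0,0,8],[0,0,-110,0,0,0,8],[0,0,-155,0,0,0,8],[0,0,-188,0,0,0,8],[0,0,-188,0,0,0,8],[0,0,-188,0,0,0,8]])

```text
clock: 10.05
tcp_pos: [0.5216, -0.2705, 0.1997]
orientation: [3.139, 0.111, 0.002]
contact_force: [-0.5, 0.5, -1.9]
grip_width: 0.0133
gripper_force: 29.7
```

```bash
cat > lift.py <<'E'
from h import *
from bench import r
import sys
f=r.grab_frame("wrist");o=r.get_obs();print(o["clock"],o["grip_width"],o["gripper_force"],o["contact_force"],o["moment"])
cv2.imwrite(sys.argv[1],f["image"][:,:,::-1]);np.savez("w5",**f)
T=R.from_rotvec(o["orientation"]);P=T.inv().apply((world(f)-o["tcp_pos"]).reshape(-1,3)).reshape(420,560,3)*1000
# plate top: tool z near +7
m=(abs(P[...,2]-7)<6)&(P[...,0]>-20)&(P[...,0]<110)&(abs(P[...,1])<75);Q=P[m]
A=np.c_[Q[:,:2],np.ones(len(Q))];k=np.linalg.lstsq(A,Q[:,2],rcond=None)[0];res=Q[:,2]-A@k;ok=abs(res)<2
k=np.linalg.lstsq(A[ok],Q[ok,2],rcond=None)[0];print("plate top plane dz/dx,dz/dy,z0",k,len(Q))
q=Q[ok];e=q[q[:,0]>30];print("xmax",np.percentile(e[:,0],99.5),"y range",np.percentile(e[:,1],[.5,99.5]))
mm=m.astype(np.uint8);cs,h=cv2.findContours(mm,cv2.RETR_CCOMP,cv2.CHAIN_APPROX_NONE)
for i,cc in enumerate(cs):
    if h[0][i][3]>=0 and cv2.contourArea(cc)>200:
        p=np.array([P[y,x] for x,y in cc[:,0]]);print("slot",cv2.minAreaRect(p[:,:2].astype(np.float32)))
    elif h[0][i][3]<0 and cv2.contourArea(cc)>2000:
        p=np.array([P[y,x] for x,y in cc[:,0]]);p=p[p[:,0]>30]
        for s in(1,-1):
            g=p[(s*p[:,1]>45)&(p[:,0]<75)];a=np.polyfit(g[:,0],g[:,1],1);print("side",s,a)
        g=p[(p[:,0]>p[:,0].max()-6)&(abs(p[:,1])<45)];print("end",np.polyfit(g[:,1],g[:,0],1))
go(o,[.4995,.2066,.22],-3.2)
E
python3 lift.py pics/w5.png
```

```text
10.1 0.013452817453150407 29.658940136432648 [-0.33885025 -0.31917294 -2.65624538] [0.02409795 0.05387518 0.06778976]
plate top plane dz/dx,dz/dy,z0 [-4.22835446e-05 -3.56344645e-04  6.57361625e+00] 47723
xmax 87.53635666561541 y range [-54.12639063  54.89584501]
side 1 [-1.25685666e-03  5.52373334e+01]
side -1 [-1.08991504e-04 -5.44075318e+01]
end [-6.07448482e-04  8.75573380e+01]
slot ((59.98931884765625, 0.416107177734375), (40.329933166503906, 17.855619430541992), 89.60454559326172)
at [ 0.5208 -0.2701  0.1983] yaw 4.06 shift [  12.4 -477.1  -21.5] turn [-0.0005  0.0013  0.1267]
```

View pics/w5.png

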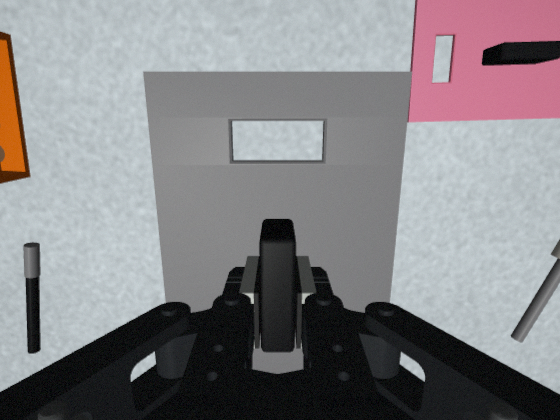

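The panel is held square in the grip. Its slot is at pixel (278,141), which is (60, 0.4) mm in tool axes, and the plate is level. I'll carry it over the incubator.

Request:
step_arm(moves=[[0,-15,-2,0,0,0,8],[1,-45,-2,0,0,0.02,8],[2,-85,-2,0,0,0.04,8],[4,-130,-2,0,0,0.06,8],[5,-175,-2,0,0,0.08,8],[6,-220,-2,0,0,0.1,8],[8,-265,-2,0,0,0.12,8],[9,-310,-2,0,0,0.1267,8]])

```text
clock: 10.9
tcp_pos: [0.5069, 0.042, 0.1996]
orientation: [3.14, -0.087, -0.004]
contact_force: [1.1, 0.5, -1.7]
grip_width: 0.0135
gripper_force: 29.6
```

```bash
python3 - <<'E'
from h import *
from bench import r
o=r.get_obs();go(o,[.4984,.2071,.20],-3.2)
E
```

```text
at [0.5069 0.042  0.1996] yaw -3.19 shift [ -17.7 -164.3   -0.4] turn [0.0003 0.0027 0.0002]
```

Request:
step_arm(moves=[[-5,-45,0,0,0,0,8],[-10,-90,0,0,0,0,8],[-14,-130,0,0,0,0,8],[-17,-155,0,0,0,0,8],[-17.7,-164,0,0,0,0,8],[-17.7,-164,0,0,0,0,8],[-17.7,-164,0,0,0,0,8],[-17.7,-164,0,0,0,0,8]])

```text
clock: 11.7
tcp_pos: [0.5004, 0.202, 0.2005]
orientation: [3.139, -0.092, -0.001]
contact_force: [-1.0, -0.3, -1.6]
grip_width: 0.0131
gripper_force: 29.7
```

```bash
sed -i 's/^go(.*/go(o,[.4984,.2071,.135],-3.2)/' lift.py; python3 lift.py pics/w6.png
```

```text
11.75 0.013440662358121924 29.651135802268982 [ 0.2187872  -0.33816019 -1.87324726] [-0.01879935 -0.00859395 -0.02975438]
plate top plane dz/dx,dz/dy,z0 [2.63930131e-03 1.24343799e-04 8.13881141e+00] 47636
xmax 86.69501553862281 y range [-54.36256837  54.67538923]
side 1 [-2.62642857e-03  5.51217898e+01]
side -1 [-8.85902122e-04 -5.45712459e+01]
end [-1.23430675e-05  8.67098742e+01]
slot ((59.46483612060547, 0.06428909301757812), (40.48530960083008, 18.320249557495117), 89.88945007324219)
at [0.5005 0.2022 0.2007] yaw -3.36 shift [-2.4 -4.9 65.7] turn [ 0.001   0.0003 -0.0028]
```

View pics/w6.png

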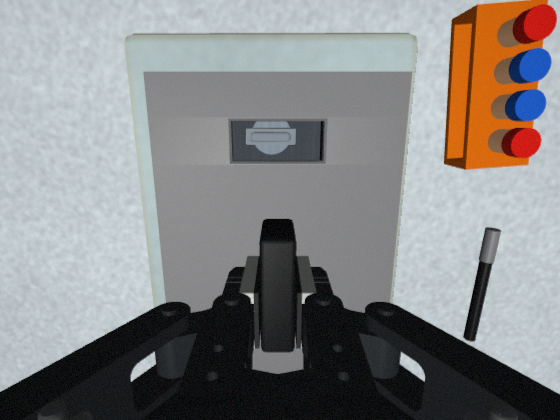

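The slot at (278,141) sits over the blade at (270,136), just short in y as computed. I'll correct that, go down to just above the tip and check again.

Request:
step_arm(moves=[[-2.1,-4.6,10,0,0,-0.003,8],[-2.1,-4.6,30,0,0,-0.003,8],[-2.1,-4.6,50,0,0,-0.003,8],[-2.1,-4.6,60,0,0,-0.003,8],[-2.1,-4.6,64,0,0,-0.003,8],[-2.1,-4.6,64,0,0,-0.003,8]])

```text
clock: 12.35
tcp_pos: [0.4983, 0.2087, 0.1365]
orientation: [3.14, -0.083, -0.001]
contact_force: [-0.4, -0.1, -2.3]
grip_width: 0.0129
gripper_force: 29.6
```

```bash
cat >> lift.py <<'E'
W=world(f);m=(P[...,0]>45)&(P[...,0]<75)&(abs(P[...,1])<24)&(abs(W[...,2]-.105)<.011)&(P[...,2]>14)
print("blade in tool",rect(P[m]/1000),m.sum())
E
sed -i 's/\[.4984,.2071,.135\]/[.4987,.2069,.105]/' lift.py
python3 lift.py pics/w7.png
```

```text
12.4 0.013484022054954862 29.60789144039154 [-0.56861432 -0.50535466 -1.77768343] [-0.01666414 -0.01063206  0.0547879 ]
plate top plane dz/dx,dz/dy,z0 [ 3.38820441e-03 -1.94123723e-04  8.59732124e+00] 47602
xmax 86.38335032920183 y range [-54.21373572  54.79557078]
side 1 [-1.55856797e-03  5.51428306e+01]
side -1 [ 5.44184000e-04 -5.44974533e+01]
end [-2.43942505e-05  8.63978277e+01]
slot ((58.74882507324219, 0.25225830078125), (17.511791229248047, 40.31920623779297), 0.029607538133859634)
at [0.4987 0.2089 0.1372] yaw -3.04 shift [ 0.   2.  32.2] turn [-0.0002 -0.0004  0.0028]
blade in tool ((59.35033416748047, 2.5685129165649414), (10.983354568481445, 33.91250228881836), 0.6624376773834229) 1574
```

View pics/w7.png

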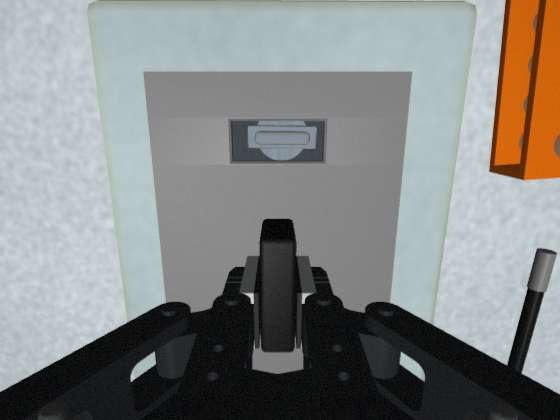

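The blade shows inside the slot outline, offset about (+0.6,+2.3) mm in tool axes, which agrees with the pose error. I'll correct that, then lower the slot over the blade.

Request:
step_arm(moves=[[0.4,2.1,0,0,0,0.004,8],[0.4,2.1,0,0,0,0.004,8],[0.4,2.1,8,0,0,0.004,8],[0.4,2.1,14,0,0,0.004,8],[0.4,2.1,20,0,0,0.004,8],[0.4,2.1,25,0,0,0.004,8],[0.4,2.1,28,0,0,0.004,8],[0.4,2.1,28,0,0,0.004,8]])

```text
clock: 13.2
tcp_pos: [0.4984, 0.2066, 0.1082]
orientation: [3.14, -0.089, -0.002]
contact_force: [-0.1, 0.3, -1.6]
grip_width: 0.0132
gripper_force: 29.7
```

```bash
python3 lift.py pics/w8.png
```

```text
13.25 0.013314882529021747 29.69521790742874 [-0.49566668  0.26843615 -2.80344487] [-0.00598032  0.01583334  0.00460647]
plate top plane dz/dx,dz/dy,z0 [2.84213722e-03 1.86485337e-04 8.34174168e+00] 48836
xmax 86.5312400777136 y range [-54.35714988  54.66128205]Traceback (most recent call last):
  File "lift.py", line 19, in <module>
    g=p[(s*p[:,1]>45)&(p[:,0]<75)];a=np.polyfit(g[:,0],g[:,1],1);print("side",s,a)
                                     ~~~~~~~~~~^^^^^^^^^^^^^^^^^
    raise TypeError("expected non-empty vector for x")
TypeError: expected non-empty vector for x
```

No contact so far, and the blade is through the slot. I'll lower gently to the seal.

Request:
step_arm(moves=[[0,0,2,0,0,0,8],[0,0,4,0,0,0,8],[0,0,6,0,0,0,8],[0,0,8,0,0,0,8],[0,0,8,0,0,0,8]])

```text
clock: 13.75
tcp_pos: [0.4988, 0.2067, 0.101]
orientation: [3.14, -0.089, 0.0]
contact_force: [-2.2, -0.3, 2.7]
grip_width: 0.0131
gripper_force: 30.3
```

Request:
step_arm(grip_force=42, moves=[[0,0,1,0,0,0,8],[0,0,2,0,0,0,8],[0,0,3,0,0,0,8],[0,0,4,0,0,0,8],[0,0,4,0,0,0,8]])

```text
clock: 14.25
tcp_pos: [0.4988, 0.2067, 0.0971]
orientation: [3.14, -0.089, 0.0]
contact_force: [-3.2, -0.4, 6.9]
grip_width: 0.013
gripper_force: 46.2
```

```bash
sed -i 's/for s in(1,-1)/for s in()/;s/^        g=p\[(p.*/        pass/' lift.py; sed -i 's/abs(P\[...,2\]-7)<6/abs(P[...,2]-7)<5/;s/-.105)<.011/-.109)<.008/;s/&(P\[...,2\]>14)/\&(P[...,2]<3)/' lift.py; python3 lift.py pics/w9.png
```

```text
14.3 0.012592493513580216 46.23038828372955 [-2.58520628 -1.3356466   6.29700229] [-0.27289073  0.51516909  0.02308353]
plate top plane dz/dx,dz/dy,z0 [1.42372656e-04 2.20735600e-04 8.03862342e+00] 47672
xmax 86.78493372030891 y range [-54.43717673  54.53467884]
slot ((59.0506591796875, 0.0258331298828125), (17.741878509521484, 40.435691833496094), 0.028564468026161194)
at [0.4988 0.2067 0.0972] yaw -3.26 shift [-0.1 -0.2 -7.8] turn [-0.     -0.0002 -0.0011]
blade in tool ((59.130035400390625, 0.08201789855957031), (11.066596984863281, 33.988285064697266), 0.1653907150030136) 2567
```

View pics/w9.png

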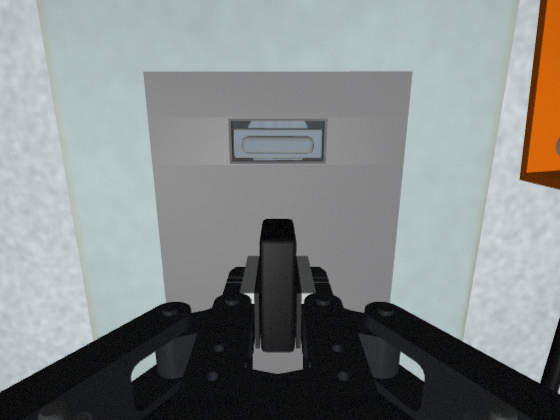

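The blade is centred in the slot (within 0.1 mm), and the plate is level. I'll press on in small steps.

Request:
step_arm(moves=[[0,0,0.7,0,0,0,8],[0,0,1.4,0,0,0,8],[0,0,2,0,0,0,8],[0,0,2,0,0,0,8]])

```text
clock: 14.7
tcp_pos: [0.4989, 0.2067, 0.0963]
orientation: [3.14, -0.09, 0.001]
contact_force: [-6.6, -2.0, 17.0]
grip_width: 0.0132
gripper_force: 47.8
```

```bash
python3 lift.py pics/w10.png; python3 -c "
from h import *
from bench import r
o=r.get_obs();print(R.from_rotvec(o['orientation']).as_matrix().round(4),o['tcp_pos'])"
```

```text
14.75 0.013171855273056683 47.83105194568634 [-7.04877753 -2.93668658 17.1085038 ] [-0.68851607  1.23232658  0.02005122]
plate top plane dz/dx,dz/dy,z0 [4.29888353e-04 4.33646906e-04 7.96734853e+00] 47694
xmax 86.75525325379978 y range [-54.49712926  54.52010415]
slot ((59.22626876831055, -0.003757476806640625), (18.143518447875977, 40.382781982421875), 0.02978234738111496)
at [0.4989 0.2067 0.0963] yaw -3.27 shift [-0.2 -0.2 -8.7] turn [ 0.0002 -0.0005 -0.0012]
blade in tool ((59.107215881347656, 0.03921318054199219), (11.045305252075195, 34.17182922363281), 0.038143374025821686) 2638
[[ 9.984e-01 -5.700e-02  5.000e-04]
 [-5.700e-02 -9.984e-01 -2.000e-04]
 [ 5.000e-04  2.000e-04 -1.000e+00]] [0.49885889 0.20671586 0.09631851]
```

Request:
step_arm(moves=[[0,0,0,0,0,0,8],[0,0,0,0,0,0,8],[0,0,0,0,0,0,8],[0,0,0,0,0,0,8],[0,0,0,0,0,0,8]])

```text
clock: 15.25
tcp_pos: [0.4988, 0.2067, 0.0963]
orientation: [3.14, -0.09, 0.001]
contact_force: [-6.3, -2.5, 16.6]
grip_width: 0.0127
gripper_force: 47.8
```

Steady at about 17 N, level, and at the height expected for fully home (0.0123 + 0.084 = 0.0963 m). I'm handing it in.

```bash
python3 -c "
from bench import r
print(r.hand_in())"
```

```text
the job is handed in; nothing more can be done
None
```

I turned the fastener in line with the notches, fitted the panel over it, and handed in at about 15 s with the panel level and held down at about 17 N measured; its height and the force rise indicate it is fully home on the metal frame.

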